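# Put the dumbbell back into its crowded row

## Robot

A 7-joint arm with a two-finger parallel gripper is mounted at the origin on the work surface. World frame = base frame: x ahead of the robot, y to its left, z up, the work surface at z = 0. Lengths are in m, angles in rad, forces in N, time in s.
With the tool pointing down it reaches from about 0.4 to 0.875 m from the base axis. Payload 6.5 kg.
Tool frame: the origin (TCP) lies at the very end of the fingers, on their centre line; the grasp point (between the pads) lies behind it (arm.hold_point_z is the z of the grasp point in the tool frame, in m); z points along the fingers, y is the line along which they close (so a half turn about z gives the same grasp; the last joint's range is limited). The gripper opens to 88 mm and grips with 3 to 60 N. Pads are 18 mm wide; open, the fingers measure 123 mm over their backs; the gripper's body (75 mm by 187 mm) begins 45 mm behind the grasp point.
Start: joints at [1.155, 0.536, -0.004, 1.538, 0.003, 1.067, -0.071], TCP at [0.223, -0.611, 0.239] pointing down, gripper open.
Joint ranges: [-2.7, 2.7], [-0.37, 2.16], [-1.27, 1.26], [0.24, 2.4], [-1.31, 4.45], [0.19, 1.91], [-2.76, 2.76]. Speed limits (rad/s): [2.39, 2.39, 3.14, 3.14, 3.14, 3.14, 3.14].

## Interface

Orientations are given as a rotation vector (axis times angle).
In Python, from cell import monitor, optics, order, finder, arm gives the robot as it stands.
- The arm moves only by the tool step_arm, never from a script. Its argument "targets" is a list of rows, each a list of 3 entries, a list of its own where there are three numbers: the turn, a rotation vector about the tool's x, y, z in rad, then the shift along the tool's x, y, z in cm, then the opening, from -1 (shut) to 1 (fully open). In form: [[[rx, ry, rz], [dx, dy, dz], claw], ...]. A call has 1 to 20 rows; each row is the pose to reach, as a shift and turn from the pose commanded when the call began, along the tool's axes at that moment; what a row does not reach only later rows make up. A row lasts 1/10 s, in which the tool goes at most 50 mm and 8.59 degrees, less where a joint would pass 70% of its speed; a pose out of reach is approached as far as the arm can. A call with a gripper value outside its range is refused whole. The fingers move at their own pace and stop on an object; "force" is the grip in N (left out, the last holds). Time passes only in rows, so rows that repeat a pose let the fingers close. It gives the time, the measured TCP pose, the force, the opening and the grip force at its end, in the units of the state.
- monitor.observe(): the state, without advancing time (a new reading comes with each control period).
- optics.snapshot(name): name is "scene" or "top"; returns a dict with "pixels" (480x640x3 uint8, blue, green, red), "fx", "fy", "cx", "cy" (pixels), "world_to_cam" (4x4, takes a point from world to camera coordinates). Camera axes: x right, y down, z forward; pixel columns grow to the right and rows downward; lengths in m; the calibration is good to about 2 mm. A picture is of the moment at which its call begins. There is no depth.
- order.hand_in(): hands the job in; it is judged then, once.
Trained networks look in a picture, given as the dict that the camera call returned (one of the last four; its "shot" number tells which), for a name from the list of things; names that differ only in an ending like _2 or _b are one class to them, and where a whole thing is asked for, a point or a joint stands for the part that bears it (a point fixed in the world has none). Each returns a list of dicts, best first, with "confidence" (0 to 1); they miss things now and then, are a little off and sometimes report something else, mostly with a low value. They report only what shows in the picture. A call takes as long as a camera call. They do not tell look-alikes from the thing itself.
- finder.search_frame(label, picture): "pixel" ([column, row] in pixels, amid what is visible of it).
The state is a dict: "time": time; "joint_positions": joint angles; "dq": joint speeds; "joint_efforts": joint torques, N m; "tcp_pos": TCP position; "tcp_rot": TCP orientation; "ft_force": force on the tool from outside, world axes, zero at the start; "ft_torque": the same for the moment, N m; "width": opening from 0.0 (shut) to 1.0 (fully open); "grip_force": force on a finger pad.
Only numpy, scipy, OpenCV 4.12 (cv2) and the standard library are available. Lean on these libraries where they do the work, as an engineer would, in place of code of your own. Each camera call takes 0.05 s, during which the arm holds its last target. There are 200 camera calls.

## Task

The block-headed dumbbell lying on the table belongs in the sloping rack, at the gap marked by the tall disc label, but its neighbours have closed up. First slide the two neighbours at that gap apart until the dumbbell will fit between them, then lay it in like the others, flat on the tray floor and in line with the label, and let go. Keep the row's dumbbells in the tray in their order and leave everything else on the table as it stands.

Things in the scene. Friction and masses are not known exactly. Their poses are not given: they have to be found in the camera images.
- dumbbell: The dumbbell that is out of the row, lying on the table with its heads' flat undersides down. Block-headed, 150 mm long, 0.56-0.9 kg: two heads 40 long x 52 wide x 46 mm high joined by a round handle 24 mm thick, 70 mm long between heads. Origin: centre of its underside; x along the handle, z up; handle axis 23 mm above the underside. Both ends alike.
- tray: Sloping tray of the rack, fixed. Origin: centre of its floor, 85 mm above the table. x points up the slope, away from the robot (22.3 degrees above level), y along the row, z square to the floor. Inside 170 mm along x, 312 along y. Walls above the floor: 24 mm at the lower (-x) end, 16 upper, 32 at the y ends. Dumbbells lie side by side, handles up the slope, lower heads near the lower wall.
- tag: Tall label: 42 mm white disc, leaning, on a short grey stalk clipped to the tray's upper rail (fixed), at the middle of the place where the missing dumbbell belongs, by one of the three gaps of the row. Origin in the clip, about 96 mm up-slope of the tray's origin; the disc's centre is 58 mm above it. z upright, y along the row.
- stub1: Low grey clip without a disc, 16 mm wide, at another gap. Fixed; not needed. Origin in its middle.
- stub2: A second such low clip without a disc. Fixed; not needed.
- row1: Number 1 of the four dumbbells side by side in the tray, counted from its +y end. Shape, size, weight and origin as dumbbell; x up the slope, y along the row. Gaps between heads 8 to 20 mm (between handles 36 to 48). Pushed sideways by handle or head it slides along the tray (about 5-10 N each), turns a little if pushed off centre, shoves the next one when they meet, and stays where left.
- row2: Number 2 of the four dumbbells side by side in the tray, counted from its +y end. Shape, size, weight and origin as dumbbell; x up the slope, y along the row. Gaps between heads 8 to 20 mm (between handles 36 to 48). Pushed sideways by handle or head it slides along the tray (about 5-10 N each), turns a little if pushed off centre, shoves the next one when they meet, and stays where left.
- row3: Number 3 of the four dumbbells side by side in the tray, counted from its +y end. Shape, size, weight and origin as dumbbell; x up the slope, y along the row. Gaps between heads 8 to 20 mm (between handles 36 to 48). Pushed sideways by handle or head it slides along the tray (about 5-10 N each), turns a little if pushed off centre, shoves the next one when they meet, and stays where left.
- row4: Number 4 of the four dumbbells side by side in the tray, counted from its +y end. Shape, size, weight and origin as dumbbell; x up the slope, y along the row. Gaps between heads 8 to 20 mm (between handles 36 to 48). Pushed sideways by handle or head it slides along the tray (about 5-10 N each), turns a little if pushed off centre, shoves the next one when they meet, and stays where left.
- bottle: Bystander: standing water bottle, 68 mm across, 200 mm tall, just beyond one end of the loose dumbbell (centre 150 to 165 mm from the dumbbell's). Origin under its centre.
- plate: Bystander: small black weight disc lying flat, 90 mm across, 18 mm high, beside the loose dumbbell (about 110 mm centre to centre). Origin under its centre.
- hexbell: Bystander: dumbbell with six-sided black heads, 130 mm long, 54 mm high, lying on the table at the right. It does not belong in this row. Origin under its centre.
- shaker: Bystander: open grey shaker cup, 84 mm across, 150 mm tall, standing at the back. Origin under its centre.
- collar: Bystander: black barbell collar lying flat, 72 mm ring with a lug reaching 73 mm from the centre, 30 mm high, right of the rack. Origin under the ring's centre.
Things that resemble listed ones, but are neither listed nor needed, are in the scene too. What is shaped like the row3 but blue or turquoise is not meant.

How it is judged:
On the way:
1. the two neighbours at the labelled gap stand far enough apart (more than 52.5 mm clear between them) while the loose dumbbell is still away from the rack (((y of tag in the frame of tray above 0.03 m and y of row1 in the frame of row2 above 0.1045 m) or (y of tag in the frame of tray between -0.03 and 0.03 m and y of row2 in the frame of row3 above 0.1045 m) or (y of tag in the frame of tray below -0.03 m and y of row3 in the frame of row4 above 0.1045 m)) and distance between dumbbell and tag above 0.17 m), for 0.2 s.
At the end, for the whole second after the job is handed in: All five dumbbells lie at rest, flat on the tray floor (within 5 mm, 0.1 rad), handles up the slope (new one within 0.15 rad, others 0.25), the row in its old order; the added one is at the tall label, middle within 13 mm of it along the row, each neighbour still on its own side of it (z of dumbbell in the frame of tray between -0.005 and 0.005 m and angle between the x axis of dumbbell and the x axis of tray, either way round below 0.15 rad and angle between the z axis of each of dumbbell, row1, row2, row3, row4 and the z axis of tray, either way round below 0.1 rad and linear speed of each of dumbbell, row1, row2, row3, row4 below 0.02 m/s and y of dumbbell in the frame of tag between -0.013 and 0.013 m and z of row1 in the frame of tray between -0.005 and 0.005 m and angle between the x axis of each of row1, row2, row3, row4 and the x axis of tray, either way round below 0.25 rad and z of row2 in the frame of tray between -0.005 and 0.005 m and z of row3 in the frame of tray between -0.005 and 0.005 m and z of row4 in the frame of tray between -0.005 and 0.005 m and ((y of tag in the frame of tray above 0.03 m and y of row1 in the frame of tag above 0.035 m and y of each of row2, row3, row4 in the frame of tag below -0.035 m) or (y of tag in the frame of tray between -0.03 and 0.03 m and y of each of row1, row2 in the frame of tag above 0.035 m and y of each of row3, row4 in the frame of tag below -0.035 m) or (y of tag in the frame of tray below -0.03 m and y of each of row1, row2, row3 in the frame of tag above 0.035 m and y of row4 in the frame of tag below -0.035 m))); the robot touches nothing.
It fails at once if a bystander is pushed more than 30 mm from its place or knocked over (distance of any of bottle, plate, hexbell, shaker, collar from where it was at the start of the episode above 0.03 m or angle between any of bottle, plate, hexbell, shaker, collar's own z axis and vertical above 0.5 rad).
It fails at once if a dumbbell of the row is lifted out of the tray (z of any of row1, row2, row3, row4 in the frame of tray above 0.04 m).
It also fails if it takes over 67 s, if anything falls off the work surface, if the arm or the gripper's body presses on something with over 40 N, if the wrist force passes 120 N, or if a joint passes its speed limit or range.

## Working session

There is one attempt and no reset: what is moved stays moved. The work goes in short steps, Python scripts to look and compute and a tool call to move; the robot and the scene stay as the last step left them, time stands still between calls to the robot, and variables do not carry over. Pictures are saved under pics/ and viewed, at most 10 in all, crops included, and the job is handed in when it is done.

Besides the shell and the picture viewer there is one more tool, called after "Call:" as a command line: name --argument value ..., lists and objects as JSON in quotes. step_arm: Moves the arm, as the interface text tells. Its arguments: {"type":"object","properties":{"targets":{"type":"array","items":{"type":"array"}},"force":{"type":"number"}},"required":["targets"]}

```bash
mkdir -p pics; cat > h.py <<'E'
import numpy as np, cv2
from scipy.spatial.transform import Rotation as R
from cell import monitor, optics, order, finder, arm
def ray(p,px):
    T=np.array(p["world_to_cam"]);Ri=T[:3,:3].T;c=-Ri@T[:3,3]
    d=Ri@np.array([(px[0]-p["cx"])/p["fx"],(px[1]-p["cy"])/p["fy"],1]);return c,d
def atz(p,px,z):
    c,d=ray(p,px);return c+d*(z-c[2])/d[2]
def proj(p,X):
    T=np.array(p["world_to_cam"]);q=T[:3,:3]@np.array(X)+T[:3,3]
    return np.array([p["fx"]*q[0]/q[2]+p["cx"],p["fy"]*q[1]/q[2]+p["cy"]])
def tri(p1,a,p2,b):
    c1,d1=ray(p1,a);c2,d2=ray(p2,b)
    s=np.linalg.lstsq(np.c_[d1,-d2],c2-c1,rcond=None)[0]
    u,v=c1+s[0]*d1,c2+s[1]*d2
    return (u+v)/2,np.linalg.norm(u-v)
E
python3 - <<'E'
from h import *
s=optics.snapshot("scene");t=optics.snapshot("top")
cv2.imwrite("pics/s0.png",s["pixels"]);cv2.imwrite("pics/t0.png",t["pixels"])
for n in ["dumbbell","tag","stub1","row1","tray","bottle","plate"]:
    for k,p in (("s",s),("t",t)):
        print(n,k,[(np.round(r["pixel"]).tolist(),round(r["confidence"],2)) for r in finder.search_frame(n,p)])
for p in(s,t):print(ray(p,(320,240)),p["fx"])
print(arm.hold_point_z); print(monitor.observe())
E
```

```text
dumbbell s [([445.0, 245.0], 0.57)]
dumbbell t [([202.0, 286.0], 0.55)]
tag s [([309.0, 249.0], 0.9)]
tag t [([328.0, 185.0], 0.73)]
stub1 s [([497.0, 254.0], 0.64), ([254.0, 271.0], 0.47), ([281.0, 269.0], 0.44)]
stub1 t []
row1 s [([288.0, 223.0], 0.89), ([416.0, 284.0], 0.89), ([237.0, 261.0], 0.88), ([362.0, 227.0], 0.79), ([292.0, 251.0], 0.78), ([264.0, 255.0], 0.76), ([324.0, 253.0], 0.69)]
row1 t [([397.0, 214.0], 0.94), ([348.0, 228.0], 0.84), ([324.0, 227.0], 0.8), ([358.0, 306.0], 0.79), ([164.0, 310.0], 0.7), ([224.0, 221.0], 0.69), ([374.0, 216.0], 0.68), ([284.0, 315.0], 0.56)]
tray s [([278.0, 269.0], 0.58), ([196.0, 222.0], 0.27)]
tray t [([359.0, 214.0], 0.86)]
bottle s [([497.0, 256.0], 0.8)]
bottle t [([160.0, 245.0], 0.91), ([348.0, 225.0], 0.28)]
plate s [([477.0, 234.0], 0.85)]
plate t [([163.0, 310.0], 0.62)]
(array([1.6432495 , 0.06173619, 0.98149243]), array([-0.78802586, -0.04426781, -0.61409889])) 561.3185315160449
(array([ 0.46341096, -0.01115192,  1.38542542]), array([ 0.05652171,  0.01300644, -0.99833253])) 494.497816317171
-0.0187
{'time': 0.8, 'joint_positions': array([ 1.15482248,  0.53637273, -0.00438708,  1.53792976,  0.00257936,
        1.06730557, -0.07121272]), 'dq': array([ 0.00060985, -0.00024034, -0.00143798,  0.00038555, -0.00031435,
        0.00033918, -0.0011825 ]), 'joint_efforts': array([-6.29400711e-04, -5.70864308e+01,  9.89649184e-01, -2.51909405e+01,
       -5.62316773e-02,  1.10610310e-02,  6.95050562e-05]), 'tcp_pos': array([ 0.22273528, -0.61062226,  0.23872206]), 'tcp_rot': array([-3.09366553e+00, -5.46630450e-01,  3.02154763e-05]), 'ft_force': array([-0.19504292, -0.47314278, -0.30970567]), 'ft_torque': array([ 0.06639922, -0.0507089 ,  0.01398438]), 'grip_force': 0.0, 'width': 1.0029974401413122}
```

View pics/s0.png

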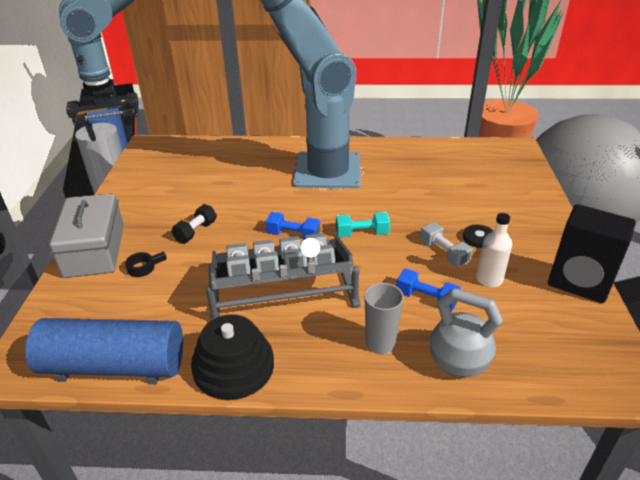

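View pics/t0.png

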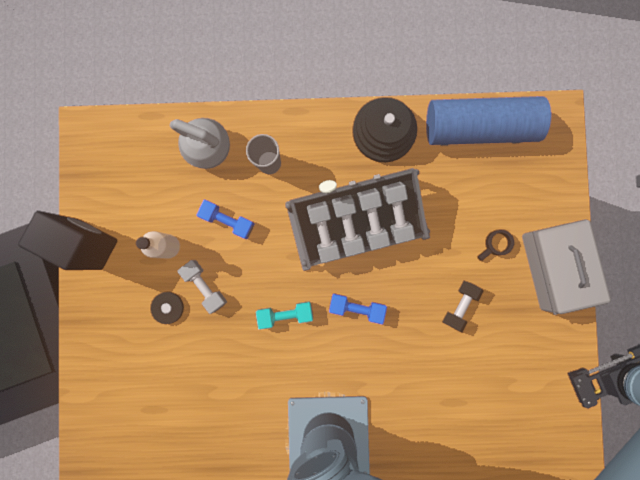

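The scene picture shows the rack at (282,265) with its label disc at (310,247), and the top picture shows the rack at (358,220) with the disc at (328,186). There are five dumbbell shapes outside the rack in the top view:
- grey at (202,286)
- blue at (225,219)
- turquoise at (284,315)
- blue at (358,308)
- black hexagonal at (463,307)

Only the grey one at (202,286) has grey block heads and sits beside the bottle (158,245) and the plate (167,308), so it is the one meant. I'll confirm it in an enlarged crop.

```bash
python3 - <<'E'
from h import *
p=optics.snapshot("top");im=p["pixels"]
a=cv2.resize(im[165:275,280:435],None,fx=5,fy=5,interpolation=cv2.INTER_CUBIC)
b=cv2.resize(im[225:325,140:240],None,fx=4,fy=4,interpolation=cv2.INTER_CUBIC)
for c,s,x0,y0 in((a,5,280,165),(b,4,140,225)):
    for k in range(0,c.shape[1],10*s): cv2.putText(c,str(x0+k//s),(k,10),0,.35,(0,255,255),1);cv2.line(c,(k,12),(k,18),(0,255,255),1)
    for k in range(0,c.shape[0],10*s): cv2.putText(c,str(y0+k//s),(0,k),0,.35,(0,255,255),1)
cv2.imwrite("pics/a.png",a);cv2.imwrite("pics/b.png",b)
# grey mask for heads
hsv=cv2.cvtColor(im,cv2.COLOR_BGR2HSV)
m=((hsv[...,1]<60)&(hsv[...,2]>105)).astype(np.uint8)
n,l,st,c=cv2.connectedComponentsWithStats(m)
for i in range(1,n):
    if st[i,4]>60 and 140<c[i][0]<440 and 160<c[i][1]<330: print(st[i],c[i].round(1),cv2.minAreaRect(np.argwhere(l==i)[:,::-1].astype(np.float32)))
for n_ in ["tag","dumbbell"]:print(finder.search_frame(n_,p)[:1])
E
```

```text
[383 169  47  69 344] [413.9 196.1] ((416.93670654296875, 198.82839965820312), (75.39907836914062, 31.722448348999023), 56.745628356933594)
[358 174  23  11  84] [370.5 180. ] ((369.4000244140625, 180.80001831054688), (6.260990142822266, 22.360679626464844), 63.43495178222656)
[286 180  70  90 911] [309.9 216.9] ((309.0752258300781, 214.3626251220703), (51.39366912841797, 101.68052673339844), 28.70595359802246)
[ 382  182   33   62 1006] [398.4 212.2] ((398.5079345703125, 212.3954620361328), (59.74687957763672, 22.556318283081055), 78.36637115478516)
[357 188  33  63 989] [373.4 218.8] ((373.5005798339844, 218.7803497314453), (59.914920806884766, 21.60748863220215), 77.6192398071289)
[332 198  33  59 935] [348.1 226.7] ((348.2541198730469, 225.60031127929688), (59.376766204833984, 20.903982162475586), 76.32869720458984)
[307 201  33  64 988] [322.9 232.3] ((320.58233642578125, 232.37060546875), (59.764347076416016, 26.573984146118164), 77.47119140625)
[144 232  16   6  68] [150.9 234.5] ((151.5, 234.5), (15.0, 5.0), 0.0)
[141 248  21   9 107] [150.7 252.1] ((151.0, 252.0), (8.0, 20.0), 90.0)
[178 260  46  54 778] [200.9 286.3] ((200.55099487304688, 286.3426513671875), (54.85163879394531, 19.288026809692383), 52.65065002441406)
[161 303  11  11  96] [165.7 307.9] ((166.0, 308.0), (10.0, 10.0), 90.0)
[{'pixel': [399.0, 209.6], 'confidence': 0.65}]
[{'pixel': [200.9, 285.4], 'confidence': 0.89}]
```

View pics/a.png

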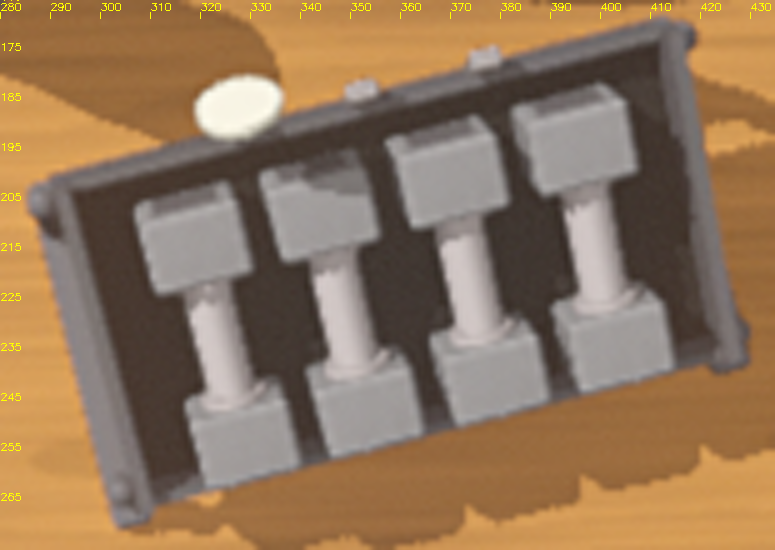

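View pics/b.png

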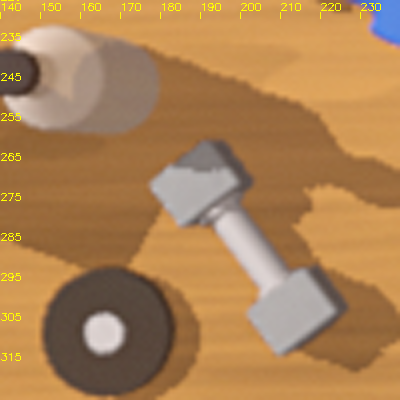

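The crops show four grey dumbbells in the tray, with row1 at the left. The disc (328,186) stands at the row1/row2 gap, and the bare clips are at (352,183) and (376,176). The grey block-headed dumbbell is at (201,286), between the bottle and the plate, and is confirmed as the one to pick up.

```bash
cat > fit.py <<'E'
from h import *
from scipy.optimize import least_squares
A=np.deg2rad(22.3)
def trayT(x0,y0,psi):
    T=np.eye(4);T[:3,:3]=R.from_euler("ZY",[psi,-A]).as_matrix();T[:3,3]=[x0,y0,.085];return T
def fitrow(p,C):  # C: 4x4x2 px corners: upL,upR,loL,loR
    loc=np.array([[.075,.026],[.075,-.026],[-.075,.026],[-.075,-.026]])
    def f(v):
        T=trayT(*v[:3]);o=[]
        for i in range(4):
            c,s=np.cos(v[7+i]),np.sin(v[7+i])
            for k in range(4):
                q=np.array([[c,-s],[s,c]])@loc[k]+[-.0095,v[3+i]]
                o+=list(proj(p,(T@[*q,.046,1])[:3])-C[i][k])
        return np.r_[o, 20*v[7:11]+0, 3*np.sum(v[7:11])]
    # y offset gauge: end walls handled by caller (y0 fixed through sum)
    g=lambda u:np.r_[f(np.r_[u]),1*u[1]*0]
    return f
E
python3 - <<'E'
from fit import *
p=optics.snapshot("top");s=optics.snapshot("scene")
cr=lambda a,k,x,y:np.array(a,float)/k+[x,y]
C=[cr(a,5,280,165) for a in ([(140,217),(238,201),(208,488),(300,462)],[(264,185),(362,168),(333,457),(424,432)],[(393,148),(492,132),(458,425),(548,400)],[(518,120),(622,100),(583,391),(673,365)])]
f=fitrow(p,C)
# inner tray floor-to-wall gauge: end-wall top outer edges midpoint: left wall x~, right wall
W=[cr(a,5,280,165) for a in ([(55,190),(140,510)],[(683,35),(738,355)])]
def g(v):
    T=trayT(*v[:3]);Ti=np.linalg.inv(T);m=[]
    for w in W:
        for px in w:
            c,d=ray(p,px);c=Ti[:3,:3]@c+Ti[:3,3];d=Ti[:3,:3]@d;m.append((c+d*(.032-c[2])/d[2])[1])
    return np.r_[f(v),500*np.mean(m)],m
r=least_squares(lambda v:g(v)[0],[.62,-.1,.2,.09,.03,-.03,-.09,0,0,0,0])
v=r.x;print(v.round(4),"rms",np.sqrt(np.mean(r.fun**2)),np.round(g(v)[1],4))
T=trayT(*v[:3]);Ti=np.linalg.inv(T)
a=cr((240,107),5,280,165)
D,e=tri(p,a,s,(310.5,247));print("disc",D.round(4),e,"tray",(Ti@[*D,1])[:3].round(4))
for q in((362,92),(486,58)):
    c,d=ray(p,cr(q,5,280,165));c=Ti[:3,:3]@c+Ti[:3,3];d=Ti[:3,:3]@d;print("clip",(c+d*(.016-c[2])/d[2]).round(4))
B=cr([(150,186),(207,138),(283,355),(338,306)],4,140,225)
P=np.array([atz(p,b,.046) for b in B]);m=P.mean(0);ax=P[:2].mean(0)-P[2:].mean(0);print("db",m.round(4),"len",np.linalg.norm(ax),"yaw",np.arctan2(ax[1],ax[0]))
print("bottle",atz(p,(164,245),0.15),"plate",atz(p,(167,308),.018))
np.save("v.npy",v)
E
```

```text
[ 0.5979 -0.0983  0.2258  0.1002  0.0347 -0.0325 -0.0991 -0.0121  0.0021
 -0.0007  0.0118] rms 0.5703522435980897 [ 0.1623  0.1637 -0.1637 -0.1622]
disc [ 0.6602 -0.017   0.195 ] 0.0035777724771377736 tray [0.1147 0.0653 0.0718]
clip [ 0.0929 -0.001   0.016 ]
clip [ 0.0937 -0.0664  0.016 ]
db [0.4225 0.3321 0.046 ] len 0.14576467547646701 yaw 0.6470072042164265
bottle [0.53230421 0.39723416 0.15      ] plate [0.36512283 0.43473147 0.018     ]
```

```bash
cat > go.py <<'E'
from fit import *
import sys
v=np.load("v.npy");T=trayT(*v[:3]);tx,ty,tz=T[:3,:3].T
Rpush=np.c_[ty,tx,-tz]; Rplace=np.c_[tx,-ty,-tz]  # tool yaw -90
def rgrasp(yaw): h=np.array([np.cos(yaw),np.sin(yaw),0]);z=np.array([0,0,-1.]);return np.c_[h,np.cross(z,h),z]
def tray(x,y,z): return (T@[x,y,z,1])[:3]
def rel(Rt,*pts):
    st=monitor.observe();Rc=R.from_rotvec(st["tcp_rot"]).as_matrix()
    print("rv",R.from_matrix(Rc.T@Rt).as_rotvec().round(3).tolist())
    for q in pts: print("cm",(Rc.T@(np.array(q)-st["tcp_pos"])*100).round(2).tolist())
def tcp():
    st=monitor.observe();q=np.linalg.inv(T)@[*st["tcp_pos"],1];print("t",round(st["time"],2),"world",st["tcp_pos"].round(4),"tray mm",(q[:3]*1000).round(1),"F",st["ft_force"].round(1))
E
python3 - <<'E'
from go import *
print("tcp push target",tray(-.02,.0675,.11).round(3)); rel(Rpush,tray(-.02,.0675,.11)); print((tray(-.02,.0675,.11)-monitor.observe()["tcp_pos"]).round(3))
E
```

```text
tcp push target [ 0.524 -0.046  0.179]
rv [-0.319, 0.281, -1.427]
cm [47.66, -42.71, 5.95]
[ 0.301  0.565 -0.06 ]
```

Call:
step_arm --targets '[[[0, 0, 0], [0, 0, -5], -1], [[-0.319, 0.281, -1.427], [47.7, -42.7, -5], -1], [[-0.319, 0.281, -1.427], [47.7, -42.7, -5], -1], [[-0.319, 0.281, -1.427], [47.7, -42.7, -5], -1], [[-0.319, 0.281, -1.427], [47.7, -42.7, -5], -1], [[-0.319, 0.281, -1.427], [47.7, -42.7, -5], -1], [[-0.319, 0.281, -1.427], [47.7, -42.7, -5], -1], [[-0.319, 0.281, -1.427], [47.7, -42.7, -5], -1], [[-0.319, 0.281, -1.427], [47.7, -42.7, -5], -1], [[-0.319, 0.281, -1.427], [47.7, -42.7, -5], -1], [[-0.319, 0.281, -1.427], [47.7, -42.7, -5], -1], [[-0.319, 0.281, -1.427], [47.7, -42.7, -5], -1], [[-0.319, 0.281, -1.427], [47.7, -42.7, -5], -1], [[-0.319, 0.281, -1.427], [47.7, -42.7, -5], -1], [[-0.319, 0.281, -1.427], [47.7, -42.7, -5], -1], [[-0.319, 0.281, -1.427], [47.7, -42.7, -5], -1], [[-0.319, 0.281, -1.427], [47.7, -42.7, -5], -1]]'

```text
time: 2.75
tcp_pos: [0.524, -0.0474, 0.2884]
tcp_rot: [1.788, 2.24, 0.44]
ft_force: [0.8, -0.3, -1.4]
width: 0.004
grip_force: 0.0
```

```bash
python3 - <<'E'
from go import *
tcp(); rel(Rpush,tray(-.02,.0675,.11),tray(-.02,.0675,.014))
E
```

```text
t 2.75 world [ 0.524  -0.0474  0.2884] tray mm [ 21.   66.1 211.3] F [ 0.8 -0.3 -1.4]
rv [-0.001, 0.001, -0.002]
cm [0.14, -4.1, 10.13]
cm [0.16, -4.09, 19.73]
```

Call:
step_arm --targets '[[[0, 0, 0], [0.15, -3.5, 5], -1], [[0, 0, 0], [0.15, -3.5, 10], -1], [[0, 0, 0], [0.15, -3.5, 13], -1], [[0, 0, 0], [0.15, -3.5, 13], -1], [[0, 0, 0], [0.15, -3.5, 15], -1], [[0, 0, 0], [0.15, -3.5, 17], -1], [[0, 0, 0], [0.15, -3.5, 18.5], -1], [[0, 0, 0], [0.15, -3.5, 19.7], -1], [[0, 0, 0], [0.15, -3.5, 19.7], -1]]'

```text
time: 3.65
tcp_pos: [0.5658, -0.0374, 0.0938]
tcp_rot: [1.787, 2.239, 0.44]
ft_force: [0.1, -0.5, -0.1]
width: 0.003
grip_force: 0.0
```

```bash
python3 - <<'E'
from go import *
tcp()
E
```

```text
t 3.65 world [ 0.5658 -0.0374  0.0938] tray mm [-13.1  66.5  14.8] F [ 0.1 -0.5 -0.1]
```

Call:
step_arm --targets '[[[0, 0, 0], [0.5, 0, 0], -1], [[0, 0, 0], [1.0, 0, 0], -1], [[0, 0, 0], [1.4, 0, 0], -1], [[0, 0, 0], [1.8, 0, 0], -1], [[0, 0, 0], [2.2, 0, 0], -1], [[0, 0, 0], [2.6, 0, 0], -1], [[0, 0, 0], [3.0, 0, 0], -1], [[0, 0, 0], [3.4, 0, 0], -1], [[0, 0, 0], [3.5, 0, 0], -1], [[0, 0, 0], [3.5, 0, 0], -1]]'

```text
time: 4.65
tcp_pos: [0.5575, -0.0028, 0.0936]
tcp_rot: [1.787, 2.239, 0.438]
ft_force: [-1.4, -4.2, 2.2]
width: 0.002
grip_force: 2.1
```

```bash
python3 - <<'E'
from go import *
tcp()
E
```

```text
t 4.65 world [ 0.5575 -0.0028  0.0936] tray mm [-13.4 102.1  14.8] F [-1.4 -4.2  2.2]
```

Now push row2 the other way, with the TCP going to tray y = 31 mm, so −7.1 cm.

Call:
step_arm --targets '[[[0, 0, 0], [-1.5, 0, 0], -1], [[0, 0, 0], [-3, 0, 0], -1], [[0, 0, 0], [-4, 0, 0], -1], [[0, 0, 0], [-4.4, 0, 0], -1], [[0, 0, 0], [-4.8, 0, 0], -1], [[0, 0, 0], [-5.2, 0, 0], -1], [[0, 0, 0], [-5.6, 0, 0], -1], [[0, 0, 0], [-6, 0, 0], -1], [[0, 0, 0], [-6.4, 0, 0], -1], [[0, 0, 0], [-6.8, 0, 0], -1], [[0, 0, 0], [-7.1, 0, 0], -1], [[0, 0, 0], [-7.1, 0, 0], -1], [[0, 0, 0], [-7.1, 0, 0], -1]]'

```text
time: 5.95
tcp_pos: [0.5715, -0.0655, 0.0927]
tcp_rot: [1.783, 2.249, 0.445]
ft_force: [-8.2, 7.9, 4.3]
width: 0.006
grip_force: 4.8
```

```bash
python3 - <<'E'
from go import *
tcp()
E
```

```text
t 5.95 world [ 0.5715 -0.0655  0.0927] tray mm [-14.1  37.8  14.1] F [-8.2  7.9  4.3]
```

Call:
step_arm --targets '[[[0, 0, 0], [-0.4, 0, 0], -1], [[0, 0, 0], [-0.8, 0, 0], -1], [[0, 0, 0], [-0.8, 0, 0], -1], [[0, 0, 0], [-0.8, 0, 0], -1]]'

```text
time: 6.35
tcp_pos: [0.5734, -0.0727, 0.0928]
tcp_rot: [1.782, 2.25, 0.446]
ft_force: [-7.7, 9.2, 4.8]
width: 0.002
grip_force: 5.4
```

```bash
python3 - <<'E'
from go import *
tcp(); rel(Rpush)
E
```

```text
t 6.35 world [ 0.5734 -0.0727  0.0928] tray mm [-13.9  30.4  14.1] F [-7.7  9.2  4.8]
rv [-0.001, -0.006, 0.004]
```

Call:
step_arm --targets '[[[0, 0, 0], [1.8, 0, 0], -1], [[0, 0, 0], [2.5, 0, 0], -1], [[0, 0, 0], [2.5, 0, -5], -1], [[0, 0, 0], [2.5, 0, -10], -1], [[0, 0, 0], [2.5, 0, -15], -1], [[0, 0, 0], [2.5, 0, -17], -1], [[0, 0, 0], [2.5, 0, -17], -1]]'

```text
time: 7.05
tcp_pos: [0.5075, -0.0706, 0.2533]
tcp_rot: [1.786, 2.234, 0.44]
ft_force: [0.4, -0.5, -0.4]
width: 0.006
grip_force: 0.0
```

```bash
python3 - <<'E'
from go import *
tcp(); rel(rgrasp(.647),[.4225,.3321,.16],[.4225,.3321,.25])
E
```

```text
t 7.05 world [ 0.5075 -0.0706  0.2533] tray mm [-12.   47.2 186.8] F [ 0.4 -0.5 -0.4]
rv [0.351, -0.221, 1.13]
cm [41.19, -3.0, 8.66]
cm [41.16, 0.44, 0.35]
```

Call:
step_arm --targets '[[[0.351, -0.221, 1.13], [41.2, 0.4, 0.3], 1], [[0.351, -0.221, 1.13], [41.2, 0.4, 0.3], 1], [[0.351, -0.221, 1.13], [41.2, 0.4, 0.3], 1], [[0.351, -0.221, 1.13], [41.2, 0.4, 0.3], 1], [[0.351, -0.221, 1.13], [41.2, 0.4, 0.3], 1], [[0.351, -0.221, 1.13], [41.2, 0.4, 0.3], 1], [[0.351, -0.221, 1.13], [41.2, 0.4, 0.3], 1], [[0.351, -0.221, 1.13], [41.2, 0.4, 0.3], 1], [[0.351, -0.221, 1.13], [41.2, 0.4, 0.3], 1], [[0.351, -0.221, 1.13], [41.2, 0.4, 0.3], 1], [[0.351, -0.221, 1.13], [41.2, 0.4, 0.3], 1], [[0.351, -0.221, 1.13], [41.2, 0.4, 0.3], 1]]'

```text
time: 8.25
tcp_pos: [0.4192, 0.3341, 0.2481]
tcp_rot: [-2.973, -1.008, 0.006]
ft_force: [-0.0, -0.6, 0.2]
width: 1.004
grip_force: 0.0
```

```bash
python3 - <<'E'
from go import *
tcp(); rel(rgrasp(.647),[.4225,.3321,.06],[.4225,.3321,.007])
p=optics.snapshot("top");im=p["pixels"]
a=cv2.resize(im[165:275,280:435],None,fx=5,fy=5,interpolation=cv2.INTER_CUBIC)
# predicted head-top outlines
for y,yaw in((.123,0),(.0095,0)):
    for sx in(-1,1):
        q=np.array([(proj(p,tray(-.0095+x,y+w,.046))-[280,165])*5 for x,w in((sx*.035,.026),(sx*.075,.026),(sx*.075,-.026),(sx*.035,-.026))]).astype(np.int32)
        cv2.polylines(a,[q],True,(0,255,0),1)
cv2.imwrite("pics/a2.png",a)
E
```

```text
t 8.25 world [0.4192 0.3341 0.2481] tray mm [ -9.7 461.4 180.3] F [-0.  -0.6  0.2]
rv [-0.003, 0.003, 0.007]
cm [0.19, 0.42, 18.81]
cm [0.2, 0.44, 24.11]
```

View pics/a2.png

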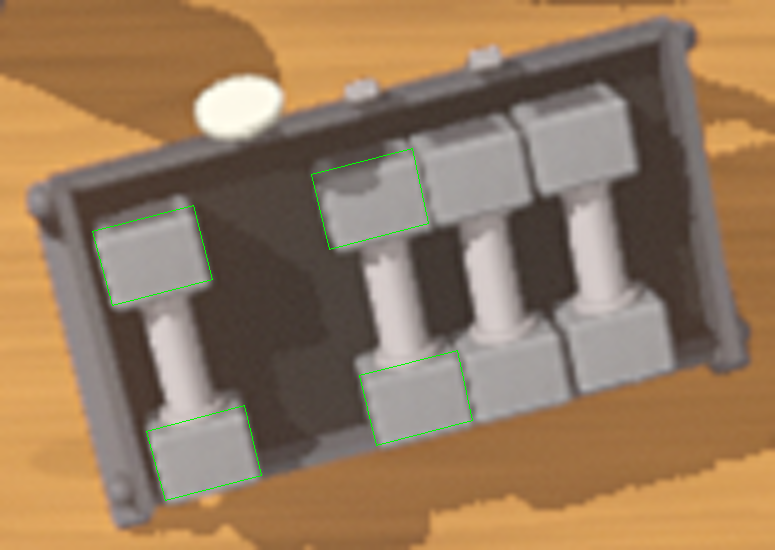

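The crop shows row1 at (180,350) and row2 at (397,300), both matching the outlines predicted for y = 123 and 9.5 mm. That puts them about 113 mm apart and straight, with the gap centred on the label. Next is the grasp.

Call:
step_arm --targets '[[[0, 0, 0.007], [0.2, 0.4, 5], 1], [[0, 0, 0.007], [0.2, 0.4, 10], 1], [[0, 0, 0.007], [0.2, 0.4, 15], 1], [[0, 0, 0.007], [0.2, 0.4, 19], 1], [[0, 0, 0.007], [0.2, 0.4, 21], 1], [[0, 0, 0.007], [0.2, 0.4, 23], 1], [[0, 0, 0.007], [0.2, 0.4, 24.1], 1], [[0, 0, 0.007], [0.2, 0.4, 24.1], 1]]' --force 40

```text
time: 9.1
tcp_pos: [0.4224, 0.3315, 0.007]
tcp_rot: [-2.978, -0.993, 0.007]
ft_force: [-0.7, -0.5, -0.5]
width: 0.998
grip_force: 0.0
```

```bash
python3 - <<'E'
from go import *
tcp()
E
```

```text
t 9.1 world [0.4224 0.3315 0.007 ] tray mm [-98.9 458.2 -43.8] F [-0.7 -0.5 -0.5]
```

Call:
step_arm --targets '[[[0, 0, 0], [0, 0, 0], -0.4], [[0, 0, 0], [0, 0, 0], -0.6], [[0, 0, 0], [0, 0, 0], -1], [[0, 0, 0], [0, 0, 0], -1], [[0, 0, 0], [0, 0, 0], -1], [[0, 0, 0], [0, 0, 0], -1]]' --force 40

```text
time: 9.7
tcp_pos: [0.4225, 0.3334, 0.0081]
tcp_rot: [-2.976, -0.994, 0.004]
ft_force: [-0.5, -0.3, -0.2]
width: 0.48
grip_force: 0.0
```

```bash
python3 - <<'E'
from go import *
tcp()
p=optics.snapshot("top");im=p["pixels"]
cv2.imwrite("pics/g.png",cv2.resize(im[225:325,140:260],None,fx=4,fy=4,interpolation=cv2.INTER_CUBIC))
E
```

```text
t 9.7 world [0.4225 0.3334 0.0081] tray mm [-98.  460.  -42.9] F [-0.5 -0.3 -0.2]
```

View pics/g.png

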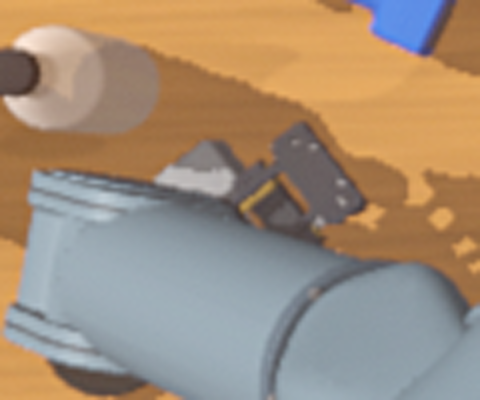

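The crop shows the gripper around the handle, with one finger visible near (270,200) and the bottle at (80,80) untouched. The fingers are still closing (width 0.48), so I'll keep closing.

Call:
step_arm --targets '[[[0, 0, 0], [0, 0, 0], -1], [[0, 0, 0], [0, 0, 0], -1], [[0, 0, 0], [0, 0, 0], -1], [[0, 0, 0], [0, 0, 0], -1], [[0, 0, 0], [0, 0, 0], -1], [[0, 0, 0], [0, 0, 0], -1], [[0, 0, 0], [0, 0, 0], -1]]' --force 40

```text
time: 10.45
tcp_pos: [0.4222, 0.3336, 0.008]
tcp_rot: [-2.975, -0.995, 0.005]
ft_force: [-0.9, 1.6, -1.6]
width: 0.263
grip_force: 39.9
```

Call:
step_arm --targets '[[[0, 0, 0], [0, 0, -2], -1], [[0, 0, 0], [0, 0, -5], -1], [[0, 0, 0], [0, 0, -10], -1], [[0, 0, 0], [0, 0, -15], -1], [[0, 0, 0], [0, 0, -20], -1], [[0, 0, 0], [0, 0, -24], -1], [[0, 0, 0], [0, 0, -24], -1]]'

```text
time: 11.15
tcp_pos: [0.4256, 0.3337, 0.2524]
tcp_rot: [-2.976, -0.992, -0.007]
ft_force: [0.9, 0.6, -6.3]
width: 0.26
grip_force: 39.9
```

```bash
python3 - <<'E'
from go import *
tcp(); rel(Rplace,tray(-.008,.066,.15)); print(tray(-.008,.066,.15))
p=optics.snapshot("scene");q=proj(p,monitor.observe()["tcp_pos"]);print(q)
x,y=q.astype(int);cv2.imwrite("pics/l.png",cv2.resize(p["pixels"][y-60:y+60,x-70:x+70],None,fx=4,fy=4,interpolation=cv2.INTER_CUBIC))
E
```

```text
t 11.15 world [0.4256 0.3337 0.2524] tray mm [ -2.4 459.6 181.9] F [ 0.9  0.6 -6.3]
rv [-0.086, 0.378, 0.412]
cm [-15.35, 36.27, 2.96]
[ 0.52046395 -0.04835978  0.22074581]
[454.78189658 173.04017317]
```

View pics/l.png

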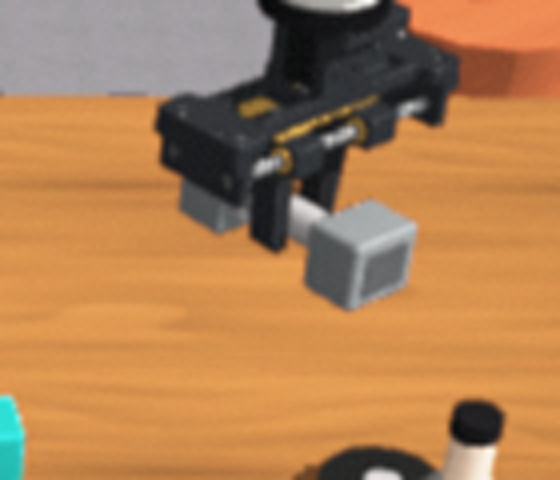

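The crop shows the dumbbell held level by the handle between the fingers, clear of the bottle and the plate. Now carry it over the gap.

Call:
step_arm --targets '[[[-0.086, 0.378, 0.412], [-15.0, 36.3, 2.5], -1], [[-0.086, 0.378, 0.412], [-15.0, 36.3, 2.5], -1], [[-0.086, 0.378, 0.412], [-15.0, 36.3, 2.5], -1], [[-0.086, 0.378, 0.412], [-15.0, 36.3, 2.5], -1], [[-0.086, 0.378, 0.412], [-15.0, 36.3, 2.5], -1], [[-0.086, 0.378, 0.412], [-15.0, 36.3, 2.5], -1], [[-0.086, 0.378, 0.412], [-15.0, 36.3, 2.5], -1], [[-0.086, 0.378, 0.412], [-15.0, 36.3, 2.5], -1], [[-0.086, 0.378, 0.412], [-15.0, 36.3, 2.5], -1], [[-0.086, 0.378, 0.412], [-15.0, 36.3, 2.5], -1], [[-0.086, 0.378, 0.412], [-15.0, 36.3, 2.5], -1], [[-0.086, 0.378, 0.412], [-15.0, 36.3, 2.5], -1]]'

```text
time: 12.4
tcp_pos: [0.5204, -0.046, 0.2205]
tcp_rot: [-3.025, -0.349, -0.581]
ft_force: [-0.5, -0.1, -6.8]
width: 0.257
grip_force: 39.9
```

```bash
python3 - <<'E'
from go import *
tcp(); rel(Rplace,tray(0,.066,.06),tray(0,.066,.008))
p=optics.snapshot("top");cv2.imwrite("pics/h.png",cv2.resize(p["pixels"][155:285,270:440],None,fx=4,fy=4,interpolation=cv2.INTER_CUBIC))
E
```

```text
t 12.4 world [ 0.5204 -0.046   0.2205] tray mm [ -7.6  68.3 149.6] F [-0.5 -0.1 -6.8]
rv [-0.0, 0.01, 0.004]
cm [0.85, 0.23, 8.95]
cm [0.9, 0.23, 14.15]
```

View pics/h.png

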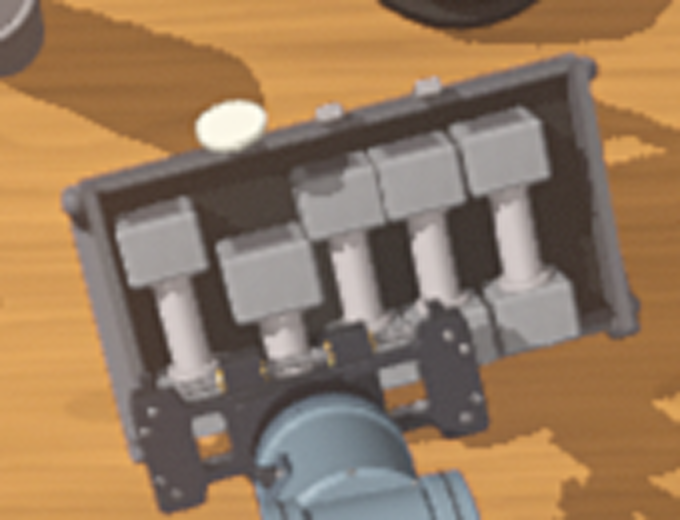

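The crop shows the dumbbell hovering over the gap, its upper head at (270,275), between row1 at (160,240) and row2 at (340,200) and lined up with them. I'll check its offset in the fingers by projection.

```bash
python3 - <<'E'
from go import *
p=optics.snapshot("top");cv2.imwrite
st=monitor.observe();Rc=R.from_rotvec(st["tcp_rot"]).as_matrix()
c=(p["pixels"][155:285,270:440]);a=cv2.resize(c[40:100,40:100],None,fx=10,fy=10,interpolation=cv2.INTER_CUBIC)
# underside 8 mm beyond tcp; head top z_tool = .008-.046; tool x=up slope, y=-row
q=np.array([(proj(p,st["tcp_pos"]+Rc@[x,y,.008-.046])-[310,195])*10 for x,y in((.035,.026),(.075,.026),(.075,-.026),(.035,-.026))]).astype(np.int32)
cv2.polylines(a,[q],True,(0,255,0),1);cv2.imwrite("pics/h2.png",a)
E
```

```text
(no output)
```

View pics/h2.png

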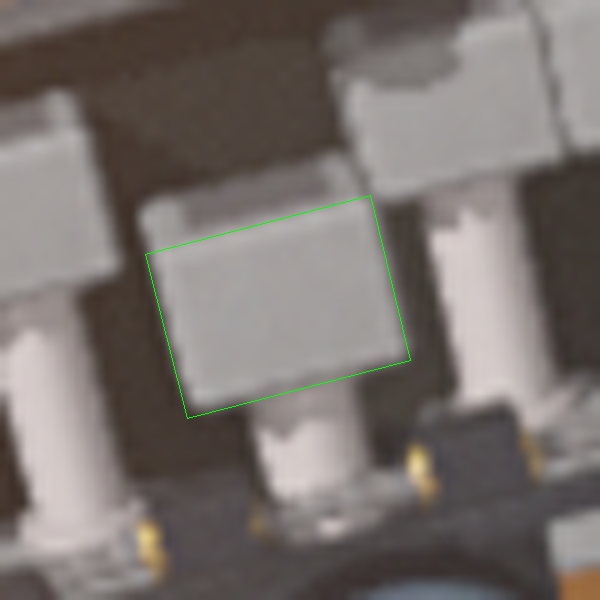

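The predicted outline matches the held head within 2–3 mm, so I'll lower it.

Call:
step_arm --targets '[[[0, 0.01, 0.004], [0.5, 0.23, 3], -1], [[0, 0.01, 0.004], [0.5, 0.23, 6], -1], [[0, 0.01, 0.004], [0.5, 0.23, 7.5], -1], [[0, 0.01, 0.004], [0.5, 0.23, 8.5], -1], [[0, 0.01, 0.004], [0.5, 0.23, 9.5], -1], [[0, 0.01, 0.004], [0.5, 0.23, 10.5], -1], [[0, 0.01, 0.004], [0.5, 0.23, 11.5], -1], [[0, 0.01, 0.004], [0.5, 0.23, 12.5], -1], [[0, 0.01, 0.004], [0.5, 0.23, 13.2], -1], [[0, 0.01, 0.004], [0.5, 0.23, 13.8], -1], [[0, 0.01, 0.004], [0.5, 0.23, 14.1], -1], [[0, 0.01, 0.004], [0.5, 0.23, 14.1], -1]]'

```text
time: 13.7
tcp_pos: [0.5781, -0.0371, 0.0924]
tcp_rot: [-3.021, -0.338, -0.6]
ft_force: [-0.0, 0.5, -6.9]
width: 0.259
grip_force: 39.9
```

```bash
python3 - <<'E'
from go import *
tcp(); rel(Rplace)
E
```

```text
t 13.7 world [ 0.5781 -0.0371  0.0924] tray mm [-2.4 64.1  9. ] F [-0.   0.5 -6.9]
rv [0.001, -0.003, -0.002]
```

Call:
step_arm --targets '[[[0, 0, 0], [0, -0.1, 0.1], -1], [[0, 0, 0], [0, -0.1, 0.2], -1], [[0, 0, 0], [0, -0.1, 0.3], -1], [[0, 0, 0], [0, -0.1, 0.3], -1]]'

```text
time: 14.1
tcp_pos: [0.5785, -0.0372, 0.0919]
tcp_rot: [-3.025, -0.338, -0.602]
ft_force: [-23.0, -4.6, 32.1]
width: 0.261
grip_force: 40.3
```

Call:
step_arm --targets '[[[0, 0, 0], [0, 0, -0.15], -1], [[0, 0, 0], [0, 0, -0.15], -1], [[0, 0, 0], [0, 0, -0.15], -0.1], [[0, 0, 0], [0, 0, -0.15], -0.1], [[0, 0, 0], [0, 0, -0.15], -0.1], [[0, 0, 0], [0, 0, -0.15], -0.1], [[0, 0, 0], [0, 0, -0.15], -0.1]]'

```text
time: 14.8
tcp_pos: [0.5785, -0.0359, 0.0912]
tcp_rot: [-3.021, -0.338, -0.6]
ft_force: [0.9, 0.3, 0.0]
width: 0.453
grip_force: 0.0
```

```bash
python3 - <<'E'
from go import *
tcp()
E
```

```text
t 14.8 world [ 0.5785 -0.0359  0.0912] tray mm [-2.2 65.1  7.6] F [0.9 0.3 0. ]
```

Released with no load on the tool. Retreat along the tray normal, then clear the view.

Call:
step_arm --targets '[[[0, 0, 0], [0, 0, -1], -0.1], [[0, 0, 0], [0, 0, -2.5], -0.1], [[0, 0, 0], [0, 0, -5], -0.1], [[0, 0, 0], [0, 0, -10], -0.1], [[0, 0, 0], [0, 0, -15], -0.1], [[0, 0, 0], [-5, -5, -20], -0.1], [[0, 0, 0], [-5, -10, -20], -0.1], [[0, 0, 0], [-5, -15, -20], -0.1], [[0, 0, 0], [-5, -20, -20], -0.1], [[0, 0, 0], [-5, -25, -20], -0.1], [[0, 0, 0], [-5, -25, -20], -0.1]]'

```text
time: 15.9
tcp_pos: [0.4055, 0.1722, 0.257]
tcp_rot: [-3.023, -0.34, -0.6]
ft_force: [0.3, -1.3, -0.4]
width: 0.447
grip_force: 0.0
```

```bash
python3 - <<'E'
from go import *
tcp()
p=optics.snapshot("top");im=p["pixels"]
a=cv2.resize(im[165:275,280:435],None,fx=5,fy=5,interpolation=cv2.INTER_CUBIC)
for y in(.123,.066,.0095):
    for sx in(-1,1):
        q=np.array([(proj(p,tray(-.0095+x,y+w,.046))-[280,165])*5 for x,w in((sx*.035,.026),(sx*.075,.026),(sx*.075,-.026),(sx*.035,-.026))]).astype(np.int32)
        cv2.polylines(a,[q],True,(0,255,0),1)
cv2.imwrite("pics/z.png",a)
E
```

```text
t 15.9 world [0.4055 0.1722 0.257 ] tray mm [-52.3 306.7 207.3] F [ 0.3 -1.3 -0.4]
```

View pics/z.png

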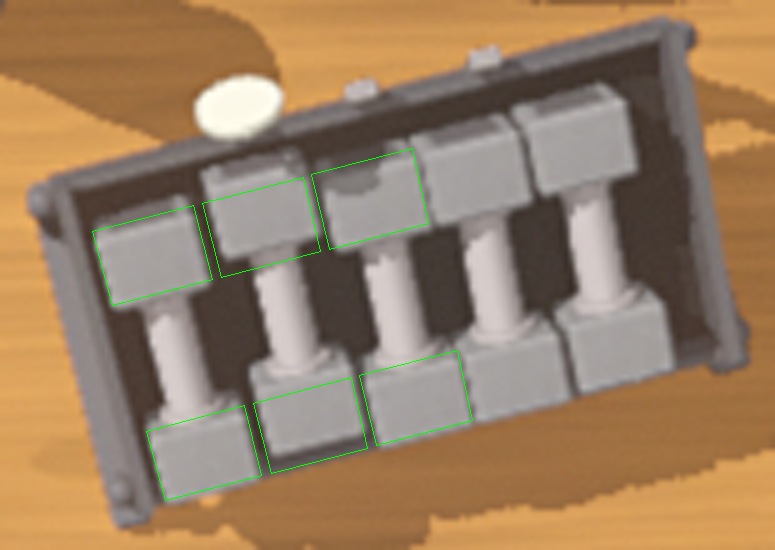

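The picture shows the dumbbell at (300,310) lying between row1 and row2, straight and in line with the label at y ≈ 66 mm. It sits about 9 mm up-slope of the others, inside the walls, and the arm is clear, so I'm handing in.

```bash
python3 -c "
from cell import order
print(order.hand_in())"
```

```text
the job is handed in; nothing more can be done
None
```

I spread row1 and row2 to about 113 mm apart, laid the dumbbell between them in line with the label, about 9 mm up-slope of the others, let go and handed the job in at about 16 s; the hand-in returned no verdict.

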